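# Lower the ceiling drying rack: pry open the hoist box, hold the button at half press

## Robot

A 7-joint arm with a two-finger parallel gripper is mounted at the origin on the work surface. World frame = base frame: x ahead of the robot, y to its left, z up, the work surface at z = 0. Lengths are in m, angles in rad, forces in N, time in s.
With the tool pointing down it reaches from about 0.4 to 0.75 m from the base axis. Payload 19.5 kg.
Tool frame: the origin (TCP) lies on the centre line of the jaws, within the pads' length; the fingertips stand 14 mm ahead of it and the grasp point (between the pads) lies 5 mm behind it (tip_extent is the distance from the TCP to the fingertips, in m); y points along the fingers, x is the direction in which the jaws open and shut, and the axes are right-handed (so a half turn about y gives the same grasp; the last joint's range is limited). The gripper opens to 85 mm and grips with 20 to 120 N. Pads are 22 mm wide; open, the fingers measure 114 mm over their backs; the gripper's body (76 mm by 85 mm) begins 54 mm behind the grasp point. The pads swing forward as they close: fully open they stand 13 mm farther back than shut.
Start: joints at [1.073, 0.707, -0.028, 1.485, 0.022, 0.951, -0.075], TCP at [0.253, -0.516, 0.245] pointing down, gripper open.
Joint ranges: [-2.71, 2.71], [-0.32, 2.16], [-1.57, 1.52], [0, 2.45], [-1.46, 4.6], [0, 2.02], [-2.83, 2.83]. Speed limits (rad/s): [1.89, 1.89, 2.57, 2.57, 3.01, 3.01, 3.01].

## Interface

Orientations are given as a unit quaternion [w, x, y, z].
In Python, from station import sense, camera, camera_params, finish_job, tip_extent gives the robot as it stands. The module is installed in compiled form; this text tells all that it offers.
- The arm moves only by the shell command python3 -m handwheel 'ROWS' [OPENING]. ROWS is JSON, a list that holds one entry, the list of rows, each a list of 4 numbers: the shift along the world's x, y, z in cm, then the turn about the world's z in degrees. In form: [[[x, y, z, spin], ...]]. A call has exactly 8 rows; each row is the pose to reach, as a shift and turn from the pose commanded when the call began; what a row does not reach only later rows make up. A row lasts 1/12 s, in which the tool goes at most 41.7 mm and 7.16 degrees, less where a joint would pass 70% of its speed; a pose out of reach is approached as far as the arm can. A call with a gripper value outside its range is refused whole. OPENING is the opening, from 0 (shut) to 1 (fully open), set as the call begins (- or left out, the last holds). The fingers move at their own pace and stop on an object; the grip force is fixed at half the most. Time passes only in rows, so rows that repeat a pose let the fingers close, or fill a call up. It gives the time, the measured TCP pose, the force and the opening at its end, in the units of the state.
- sense(): the state, without advancing time (a new reading comes with each control period).
- camera(name): name is "side" or "top" or "wrist"; returns the picture (420x560x3 uint8, red, green, blue); there is no depth.
- camera_params(name): a dict with "fov_y" (degrees; the focal length in pixels is half the picture's height over the tangent of half this angle, whatever the lens; pixels are square), "cx", "cy" (the principal point, pixels), "k1" (the pictures are not rectified: a ray, as slopes to the right and down, at radius r is drawn at 1 + k1 r^2 times it, then the intrinsics apply), "R" (3x3) and "t" (3): a world point X has camera coordinates R X + t. Camera axes: x right, y down, z forward; pixel columns grow to the right and rows downward; lengths in m; the calibration is good to about 2 mm. A picture is of the moment at which its call begins: read the wrist's pose just before it. camera_params takes no time and is no camera call; for the wrist camera it gives the pose at the moment of the call.
- finish_job(): hands the job in, once; it reports no verdict.
The state is a dict: "clock": time; "joint_pos": joint angles; "dq": joint speeds; "effort": joint torques, N m; "position": TCP position; "tool_rot": TCP orientation; "wrist_force": force on the tool from outside, world axes, zero at the start; "ft_torque": the same for the moment, N m; "finger_gap": opening from 0.0 (shut) to 1.0 (fully open).
Only numpy, scipy, OpenCV 4.12 (cv2) and the standard library are available. Lean on these libraries where they do the work, as an engineer would, in place of code of your own. Each camera call takes 0.05 s, during which the arm holds its last target. There are 200 camera calls.

## Task

Pick up the thin blade tool, slip its blade under the lip of the hoist control box's orange cover and lever the cover up until it stands open by itself (use the blade for this, not the fingers), then lay the tool down flat on the shelf clear of the box. With the fingertips press the green hold-to-run button inside to half of its 16 mm travel, so that the drying rack comes down slowly, keep it there for three seconds and finish while still holding it half pressed; never push it to the bottom. Leave the other things on the shelf where they are.

Things in the scene. Friction and masses are not known exactly. Their poses are not given: they have to be found in the camera images.
- control_box: White plastic control box of the drying-rack hoist, fixed to the shelf, 140 (x) x 130 (y) mm, rim 75 mm high. Origin: centre of its underside; z up. Hinge of the cover along its +y top edge; on its -y side the cover's lip sticks out over a ledge. Under the cover is a well, 128 x 118 mm inside, walls 6 mm, floor 30 mm above the shelf, with the button standing in it, its axis at x = 0, y = -10 mm. A grey stub of conduit leaves the +y side (look only).
- slot (a point): Fixed point on the control box, at the middle of the mouth of the gap below the closed cover's lip: box x = 0, y = -79 mm, 69 mm above the shelf; axes as the box. The gap is 12 mm high (from the ledge's top at 63 mm to the lip's underside at 75 mm), 14 mm deep towards the box's +y and 140 mm wide, open at both ends. A blade goes in along the box's +y.
- cover (a joint): Angle of the orange cover in rad: 0 shut (flat), 1.57 upright, 1.9 its stop. The lip rises as it grows. The hinge is stiff by friction (0.05 N m), so the cover stays at whatever angle it is left; lifting it at the lip takes about 1 N.
- cover_panel: The orange cover, a 5 mm thick, 60 g panel, 140 mm along the hinge and 144 mm from hinge to lip edge. Origin: on the hinge axis at its middle, in the plane of the panel's underside; its -y axis points from the hinge to the lip, z is normal to the panel (up when shut), x along the hinge.
- cover_hinge (a point): Middle of the hinge axis, at box y = +65 mm and 75 mm above the shelf.
- cover_lip (a point): Middle of the lip's edge on the cover's underside, 144 mm from the hinge; moves with the cover.
- button (a joint): How far the button is pressed, in m: 0 up, 0.016 at the bottom; half press is 0.008. It springs back. The spring needs about 4 N to start moving, 8 N at half, 12 N at the bottom.
- button_cap: Green round cap of the button, 50 mm across, 8 mm thick; origin at the centre of its top face, z up. Unpressed, the top is 66 mm above the shelf, 9 mm below the box's rim, and 75 mm from the hinge axis.
- blade_tool: Blade tool of 80 g (varies by a third) lying flat on the shelf: blue bar handle 110 long, 20 wide, 22 mm high, with a flat steel blade 22 wide and 2.5 mm thick running straight on from its front end. Origin: under the middle of the handle, on its underside; x along the tool towards the blade's tip, z up. The tip is 145 mm ahead of the origin; the blade's mid-plane is 11 mm above the underside.
- blade_tip (a point): Middle of the blade's front edge, 145 mm ahead of the tool's origin and 11 mm above its underside; axes as the tool.
- bins: Bystander: two clear plastic bins stacked, 170 x 150 mm, 182 mm high, pegs inside. Origin: centre of the underside.
- detergent: Bystander: blue detergent bottle with white cap, 76 mm across, 230 mm high. Origin: centre of the underside.
- tin: Bystander: green tin, 80 mm across, 110 mm high. Origin: centre of the underside.
- peg_wheel: Bystander: pink peg wheel lying flat, 190 mm across its pegs, 42 mm high. Origin: centre of the underside.
- steel_hook: Bystander: stand with a steel hook, 200 mm high. Origin: centre of its foot.
- soap_dish: Bystander: white dish with green soap, 110 x 80 mm, 28 mm high. Origin: centre of the underside.
Mind the look-alikes: they are no part of the job. Of the things that look like the control_box, the larger one is meant. Of the things shaped like the blade_tool, the blue one is meant.

How it is judged:
By the outcome, as a careful person would: the job done as asked, in the order asked, and still so for the second after the job is handed in, while the arm keeps its last pose, push and grip.
It also fails if it takes over 72 s, if anything falls off the work surface, if the arm or the gripper's body presses on something with over 40 N, if the wrist force passes 120 N, or if a joint passes its speed limit or range.

## Working session

There is one attempt and no reset: what is moved stays moved. The work goes in short steps, Python scripts to look and compute and a shell command to move; the robot and the scene stay as the last step left them, time stands still between calls to the robot, and variables do not carry over. Pictures are saved under pics/ and viewed, about 8 in all and at most 12, crops included, and the job is handed in when it is done.

```bash
mkdir -p pics; cat > h.py <<'E'
import numpy as np, cv2, json
from station import sense, camera, camera_params, finish_job, tip_extent
def snap(name, fn):
    p=camera_params(name); im=camera(name)
    cv2.imwrite('pics/'+fn+'.png', im[:,:,::-1])
    json.dump({k:np.asarray(v).tolist() for k,v in p.items()}, open('pics/'+fn+'.json','w'))
    return im
def P(fn): return {k:np.array(v) for k,v in json.load(open('pics/'+fn+'.json')).items()}
def KD(p):
    f=210/np.tan(np.radians(p['fov_y'])/2)
    return np.array([[f,0,p['cx']],[0,f,p['cy']],[0,0,1.]]), np.array([float(p['k1']),0,0,0])
def ray(p,uv):
    K,D=KD(p); n=cv2.undistortPoints(np.array([[uv]],float),K,D)[0,0]
    d=p['R'].T@np.array([n[0],n[1],1]); return -p['R'].T@p['t'], d/np.linalg.norm(d)
def atz(p,uv,z):
    o,d=ray(p,uv); return o+d*(z-o[2])/d[2]
def proj(p,X):
    K,D=KD(p); return cv2.projectPoints(np.atleast_2d(X).astype(float),cv2.Rodrigues(p['R'])[0],p['t'],K,D)[0][:,0]
def tri(*obs):
    A=np.zeros((3,3));b=np.zeros(3);L=[]
    for p,uv in obs:
        o,d=ray(p,uv);M=np.eye(3)-np.outer(d,d);A+=M;b+=M@o;L.append((o,M))
    X=np.linalg.solve(A,b); return X,[np.linalg.norm(M@(X-o)) for o,M in L]
E
python3 - <<'E'
from h import *
for n in('side','top','wrist'): snap(n,n+'0')
a=[cv2.imread(f'pics/{n}0.png') for n in('side','top','wrist')]
s=sense();print({k:np.round(v,3).tolist() for k,v in s.items()},tip_extent)
for n in('side','top','wrist'):
    p=P(n+'0');print(n,p['fov_y'],p['k1'],np.round(-p['R'].T@p['t'],3),np.round(p['R'],2).tolist())
E
```

```text
{'clock': 0.15, 'joint_pos': [1.073, 0.707, -0.028, 1.485, 0.022, 0.951, -0.076], 'dq': [0.001, -0.002, -0.001, -0.003, 0.0, 0.002, -0.0], 'effort': [0.002, -88.33, 1.235, -23.619, 0.017, 0.005, 0.0], 'position': [0.253, -0.516, 0.245], 'tool_rot': [0.6, -0.6, 0.374, -0.374], 'wrist_force': [-0.098, 0.559, -1.168], 'ft_torque': [0.021, -0.04, -0.055], 'finger_gap': 1.002} 0.014
side 43.05429308120432 -0.16614741352180204 [ 0.45  -1.43   1.141] [[1.0, -0.04, 0.01], [-0.02, -0.59, -0.8], [0.04, 0.8, -0.59]]
top 44.051996253588015 -0.10952456652736407 [ 0.298 -0.014  1.903] [[0.0, -1.0, 0.0], [-0.99, -0.0, -0.12], [0.12, -0.0, -0.99]]
wrist 59.085002523247994 -0.04693304038450114 [ 0.323 -0.482  0.373] [[0.44, -0.9, -0.0], [-0.86, -0.42, 0.3], [-0.27, -0.13, -0.95]]
```

View pics/top0.png

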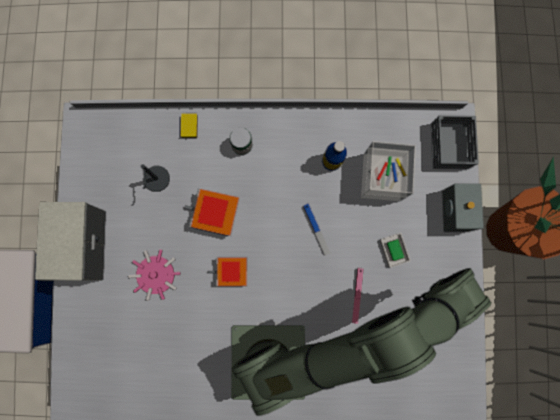

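View pics/side0.png

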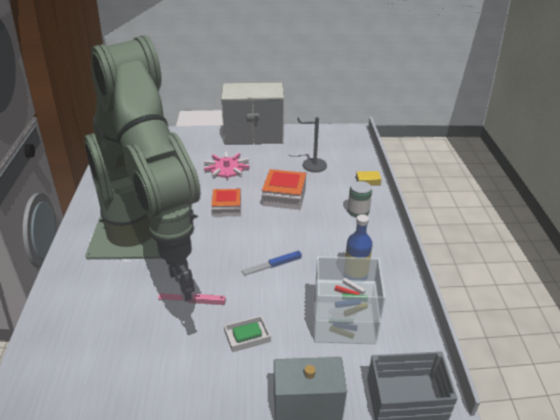

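Top view: the large box is at (215,212), with its conduit stub on the left, so box +y points to world +y and the lip faces right. The blue tool runs from (308,207) to its tip at (324,254). The small box and the pink tool are the decoys. Next I'll zoom in on both views.

```bash
python3 - <<'E'
from h import *
t=cv2.imread('pics/top0.png');s=cv2.imread('pics/side0.png')
def c(im,u,v,w,h,k): return cv2.resize(im[v:v+h,u:u+w],None,fx=k,fy=k,interpolation=cv2.INTER_CUBIC)
a=np.hstack([c(t,180,182,65,60,6),c(t,290,198,65,60,6)])
b=np.hstack([c(s,255,160,65,50,6),c(s,239,245,65,50,6)])
cv2.imwrite('pics/crop.png',np.vstack([cv2.resize(a,(780,360))[:, :],b])[:660])
im=cv2.imread('pics/crop.png');cv2.imwrite('pics/crop.png',cv2.resize(im,(709,600)));print(im.shape)
E
```

```text
(660, 780, 3)
```

View pics/crop.png

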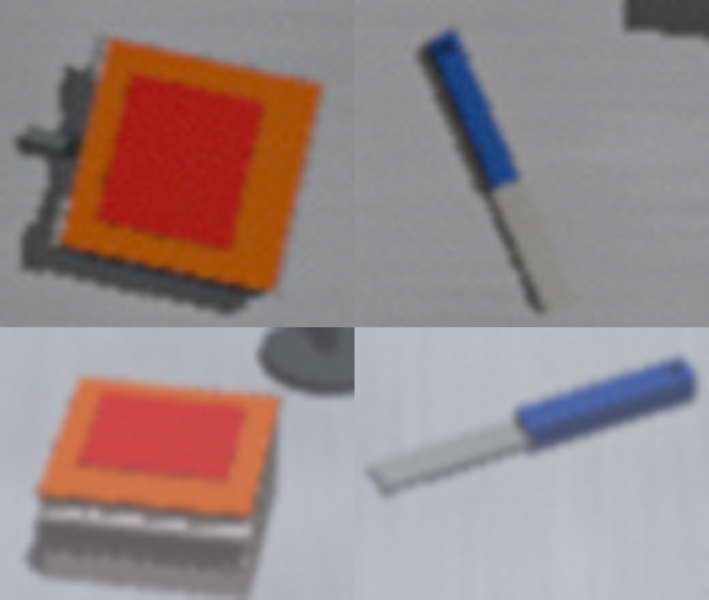

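Crop: the cover's four corners and the tool's handle end and tip show clearly in both views. Now I'll triangulate and fit.

```bash
cat > m.py <<'E'
from h import *
k=6*709/780
T=P('top0');S=P('side0')
f=lambda X,Y,x0,y0,u,v:((X-x0+.5)/k-.5+u,(Y-y0+.5)/k-.5+v)
tb=lambda X,Y:f(X,Y,0,0,180,182); tt=lambda X,Y:f(X,Y,354.5,0,290,198)
sb=lambda X,Y:f(X,Y,0,327.3,255,160); st=lambda X,Y:f(X,Y,354.5,327.3,239,245)
C={'lip+x':(tb(321,86),sb(280,400+117)if 0 else sb(243,517)),'lip-x':(tb(275,293),sb(40,495)),'h+x':(tb(108,38),sb(280,400)),'h-x':(tb(62,245),sb(82,378))}
if __name__=='__main__':
    for n,(a,b) in C.items(): print(n,np.round(tri((T,a),(S,b))[0],4),np.round(tri((T,a),(S,b))[1],4), atz(T,a,.08).round(4),atz(S,b,.08).round(4))
    from scipy.optimize import least_squares
    B={'lip+x':(.07,-.079),'lip-x':(-.07,-.079),'h+x':(.07,.065),'h-x':(-.07,.065)}
    def r(q):
        o=[]
        for n,(a,b) in C.items():
            c,s=np.cos(q[2]),np.sin(q[2]);x,y=B[n];X=[q[0]+c*x-s*y,q[1]+s*x+c*y,q[3]]
            o+=list(proj(T,X)[0]-a)+list(proj(S,X)[0]-b)
        return o
    q=least_squares(r,[.6,.2,0,.08]);print('box x y yaw(deg) ztop',q.x[:2].round(4),np.degrees(q.x[2]).round(2),q.x[3].round(4),np.round(q.fun,1))
    print('tip',tri((T,tt(552,306)),(S,st(379,481))),atz(T,tt(552,306),.011),atz(S,st(379,481),.011))
    print('rear',atz(T,tt(439,38),.022),atz(S,st(689,367),.022)); print('front',atz(T,tt(501,184),.022),atz(S,st(523,428),.011))
E
python3 m.py
```

```text
lip+x [0.5841 0.1031 0.0768] [0.0008 0.0008] [0.5844 0.1029 0.08  ] [0.5829 0.0983 0.08  ]
lip-x [0.4512 0.1316 0.0769] [0.0019 0.0019] [0.449  0.1313 0.08  ] [0.453  0.1274 0.08  ]
h+x [0.6175 0.2433 0.076 ] [0.0009 0.0009] [0.6159 0.2428 0.08  ] [0.6177 0.2373 0.08  ]
h-x [0.4817 0.2703 0.0793] [0.0019 0.0019] [0.4798 0.27   0.08  ] [0.4836 0.2696 0.08  ]
box x y yaw(deg) ztop [0.5351 0.1941] -12.56 0.077 [ 0.4 -0.4  0.9  0.1 -0.2 -0.1 -1.  -0.   0.3 -0.3 -0.2 -0.  -0.6 -0.2
 -0.7  0.2]
tip (array([ 0.38885256, -0.21380149,  0.00405633]), [np.float64(0.00019778578520435183), np.float64(0.00019778578520436381)]) [ 0.38832491 -0.2130862   0.011     ] [ 0.38941981 -0.22120538  0.011     ]
rear [ 0.56744232 -0.13764851  0.022     ] [ 0.57061083 -0.14119308  0.022     ]
front [ 0.46914308 -0.17854884  0.022     ] [ 0.47205462 -0.17905482  0.011     ]
```

Box: centre (0.535, 0.194), yaw −12.6°, cover top at 0.077 m against the expected 0.080. Tool: centre about (0.52, −0.159), pointing at 202.6°. Joint 7 can only make the later −125° turn if I grip with the jaws at the 112.6° option, so I turn +176.5° on the way.

```bash

python3 -m handwheel '[[[2.4,3.2,0,7],[4.8,6.4,0,14],[7.2,9.6,0,21],[9.6,12.8,0,28],[12,16,0,35],[14.4,19.2,0,42],[16.8,22.4,0,49],[19.2,25.6,0,56]]]' -
python3 -m handwheel '[[[2.5,3.2,-1,7],[5,6.4,-2,14],[7.5,10.1,-3,21],[7.5,10.1,-4,28],[7.5,10.1,-5,35],[7.5,10.1,-6,42],[7.5,10.1,-6,49],[7.5,10.1,-6,56]]]' -
python3 -m handwheel '[[[0,0,0,7],[0,0,0,14],[0,0,0,21],[0,0,0,28],[0,0,0,35],[0,0,0,42],[0,0,0,49],[0,0,0,56]]]' -
python3 -m handwheel '[[[0,0,0,7],[0,0,0,8.5],[0,0,0,8.5],[0,0,0,8.5],[0,0,0,8.5],[0,0,0,8.5],[0,0,0,8.5],[0,0,0,8.5]]]' -
python3 - <<'E'
from h import *
from scipy.spatial.transform import Rotation as R
s=sense();print(np.round(s['joint_pos'],2),np.round(s['position'],4),s['clock'])
q=s['tool_rot'];x=R.from_quat([q[1],q[2],q[3],q[0]]).as_matrix();print('jaw',np.degrees(np.arctan2(x[1,0],x[0,0])),x[:,1].round(3))
snap('wrist','w1');p=P('w1')
print(proj(p,[[.5674,-.1383,.022],[.3888,-.2138,.011],[.52,-.159,.022]]))
E
```

```text
clock: 0.82
position: [0.4459, -0.2585, 0.2453]
tool_rot: [-0.706, 0.706, -0.047, 0.046]
wrist_force: [-0.4, -2.0, -0.5]
finger_gap: 1.001
clock: 1.48
position: [0.5199, -0.1592, 0.1846]
tool_rot: [0.645, -0.645, -0.29, 0.291]
wrist_force: [-1.2, 0.5, 0.5]
finger_gap: 1.0
clock: 2.15
position: [0.52, -0.1594, 0.1851]
tool_rot: [0.433, -0.433, -0.559, 0.559]
wrist_force: [-0.0, -0.0, -0.5]
finger_gap: 1.0
clock: 2.82
position: [0.5201, -0.1592, 0.1853]
tool_rot: [0.392, -0.393, -0.588, 0.588]
wrist_force: [-0.9, 0.7, -0.3]
finger_gap: 0.996
[ 0.65  0.85 -0.82  1.67  0.73  0.96  1.52] [ 0.5201 -0.1592  0.1853] 2.8167
jaw 112.5675766402222 [ 0. -0. -1.]
[[280.29035417 244.15800266]
 [278.82589211  -4.7685234 ]
 [279.21442696 185.72355489]]
```

View pics/w1.png

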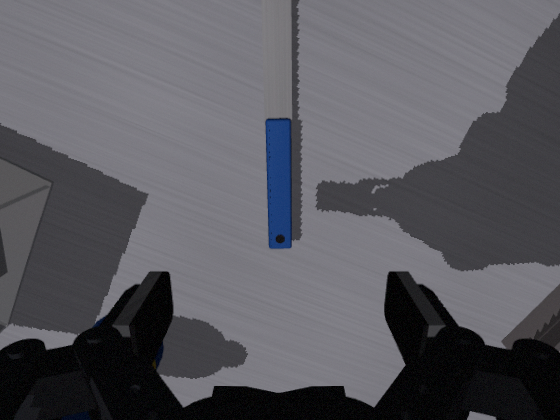

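Wrist view: the handle runs vertically at u≈279, rows 119–247, centred between the jaws and square to them. Prediction and picture agree to about 2 mm, so I descend and grip.

```bash

python3 -m handwheel '[[[0,0,-3.5,0],[0,0,-7,0],[0,0,-10.5,0],[0,0,-13,0],[0,0,-15,0],[0,0,-16.2,0],[0,0,-16.6,0],[0,0,-16.6,0]]]' -
python3 -m handwheel '[[[0,0,0,0],[0,0,0,0],[0,0,0,0],[0,0,0,0],[0,0,0,0],[0,0,0,0],[0,0,0,0],[0,0,0,0]]]' 0
python3 -m handwheel '[[[0,0,0,0],[0,0,0,0],[0,0,0.5,0],[0,0,2,0],[0,0,4,0],[0,0,6,0],[0,0,8,0],[0,0,8,0]]]' -
```

```text
clock: 3.53
position: [0.5201, -0.1592, 0.0191]
tool_rot: [0.392, -0.392, -0.588, 0.588]
wrist_force: [-0.5, -0.4, 0.1]
finger_gap: 1.003
clock: 4.2
position: [0.5203, -0.1594, 0.0198]
tool_rot: [0.392, -0.393, -0.588, 0.588]
wrist_force: [-2.5, -0.2, 9.8]
finger_gap: 0.216
clock: 4.87
position: [0.5212, -0.1593, 0.1026]
tool_rot: [-0.391, 0.394, 0.589, -0.588]
wrist_force: [0.5, -0.7, 0.8]
finger_gap: 0.214
```

```bash

python3 -m handwheel '[[[0,0,0,-7],[0,0,0,-14],[0,0,0,-21],[0,0,0,-28],[0,0,0,-35],[0,0,0,-42],[0,0,0,-49],[0,0,0,-56]]]' -
python3 -m handwheel '[[[0,0,0,-7],[0,0,0,-14],[0,0,0,-21],[-1,2,0,-28],[-2,4,0,-35],[-3,6,0,-42],[-4,8,0,-49],[-4.3,9.7,0,-56]]]' -
python3 -m handwheel '[[[0,0,0,-7],[0,0,0,-13.2],[0,0,0,-13.2],[0,0,0,-13.2],[0,0,0,-13.2],[0,0,0,-13.2],[0,0,0,-13.2],[0,0,0,-13.2]]]' -
python3 - <<'E'
from h import *
from scipy.spatial.transform import Rotation as R
s=sense();print(np.round(s['joint_pos'],2),np.round(s['position'],4),s['clock'],s['wrist_force'])
q=s['tool_rot'];x=R.from_quat([q[1],q[2],q[3],q[0]]).as_matrix();print('jaw',np.degrees(np.arctan2(x[1,0],x[0,0])),x[:,1].round(3))
for n in('wrist','side','top'): snap(n,n+'2')
w=cv2.imread('pics/wrist2.png');sd=cv2.imread('pics/side2.png');t=cv2.imread('pics/top2.png')
sc=cv2.resize(sd[165:265,210:330],None,fx=3.3,fy=3.3,interpolation=2)[:330]
tc=cv2.resize(t[180:280,190:310],None,fx=3.3,fy=3.3,interpolation=2)
r=np.vstack([sc[:300],tc[:300]]);cv2.imwrite('pics/c2.png',np.hstack([cv2.resize(w,(400,300)),np.zeros((300,0,3),np.uint8)]) if 0 else np.hstack([r,np.vstack([cv2.resize(w,(400,300)),np.zeros((300,400,3),np.uint8)])]))
pr=s['position'];d=np.array([.2175,.976,0]);tip=pr+.143*d-[0,0,.0085];print(tip)
for n in('wrist2','side2','top2'): print(n,proj(P(n),[tip,[.5179,.117,.075]]).round(1).tolist())
E
```

```text
clock: 5.53
position: [0.52, -0.1592, 0.0992]
tool_rot: [0.624, -0.624, -0.333, 0.333]
wrist_force: [-0.6, 0.1, -0.9]
finger_gap: 0.22
clock: 6.2
position: [0.4758, -0.0612, 0.0994]
tool_rot: [-0.707, 0.707, 0.001, -0.002]
wrist_force: [0.8, 0.3, -0.4]
finger_gap: 0.215
clock: 6.87
position: [0.4771, -0.0624, 0.0992]
tool_rot: [0.703, -0.703, 0.077, -0.077]
wrist_force: [0.1, -0.3, -0.0]
finger_gap: 0.22
[ 0.12  0.82 -0.1   1.97  0.21  0.36 -0.36] [ 0.4771 -0.0624  0.0992] 6.8667 [ 0.1048408  -0.2661576  -0.04043731]
jaw -12.541366585969294 [-0.  0. -1.]
[0.50816188 0.0771398  0.09074524]
wrist2 [[277.0, -130.4], [279.6, -242.0]]
side2 [[278.0, 195.7], [280.4, 192.8]]
top2 [[245.4, 218.3], [234.4, 216.1]]
```

View pics/c2.png

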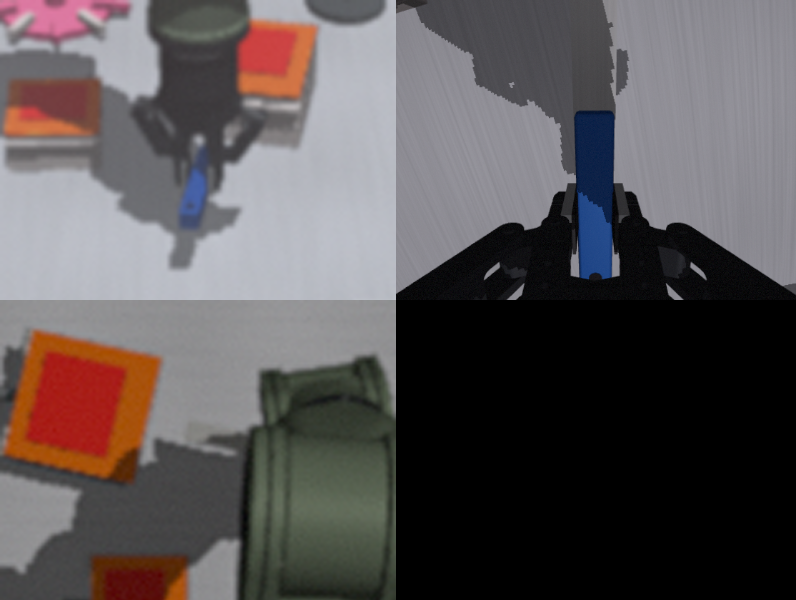

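The tool sits straight in the jaws. The top view shows the tip at about (246.7, 219.4), within about 4 mm of the prediction. I'll check pitch from the handle's front edge in the wrist view, at about (277, 155).

```bash
python3 - <<'E'
from h import *
p=P('wrist2');t=np.array([.4771,-.0624,.0992]);d=np.array([.2175,.976,0]);n=np.array([.976,-.2175,0])
for a in(.051,.053,.057):
  for z in (-.003,0,.003):
    X=t+a*d+[0,0,.0027+z];print(a,z,proj(p,[X-.01*n,X+.01*n]).round(1).tolist())
w=cv2.imread('pics/wrist2.png');b=(w[:,:,0].astype(int)-w[:,:,2]>40)
for r in (156,160,180,220,260,300,340,380):
  c=np.where(b[r])[0]; print(r,c.min() if len(c) else 0,c.max() if len(c) else 0,end='; ')
print('front row',np.where(b[:,277])[0].min())
X=t+[0,0,.0027]; print([proj(p,[X+a*d-.01*n,X+a*d+.01*n]).round(1).tolist() for a in(.04,.0,-.03)])
E
python3 -m handwheel '[[[0,0,-0.5,0],[0,0,-1.2,0],[0,0,-1.8,0],[0,0,-2.1,0],[0,0,-2.2,0],[0,0,-2.2,0],[0,0,-2.2,0],[0,0,-2.2,0]]]' -
```

```text
0.051 -0.003 [[249.0, 164.8], [305.7, 164.7]]
0.051 0 [[248.3, 166.5], [306.4, 166.5]]
0.051 0.003 [[247.7, 168.4], [307.0, 168.3]]
0.053 -0.003 [[248.9, 159.2], [305.9, 159.1]]
0.053 0 [[248.2, 160.8], [306.5, 160.8]]
0.053 0.003 [[247.5, 162.5], [307.1, 162.5]]
0.057 -0.003 [[248.6, 147.8], [306.1, 147.8]]
0.057 0 [[247.9, 149.2], [306.7, 149.2]]
0.057 0.003 [[247.2, 150.7], [307.4, 150.6]]
156 255 297; 160 253 303; 180 251 304; 220 252 303; 260 253 303; 300 255 301; 340 256 302; 380 257 301; front row 159
[[[249.1, 197.1], [305.7, 197.1]], [[251.7, 296.1], [303.3, 296.0]], [[253.5, 359.1], [301.7, 359.1]]]
clock: 7.68
position: [0.4772, -0.0623, 0.0774]
tool_rot: [0.703, -0.703, 0.077, -0.078]
wrist_force: [0.2, 0.1, 0.3]
finger_gap: 0.217
```

```bash

python3 -m handwheel '[[[0.2,0.9,0,0],[0.42,1.9,0,0],[0.63,2.9,0,0],[0.8,3.6,0,0],[0.9,4.1,0,0],[1,4.5,0,0],[1.1,4.9,0,0],[1.15,5.2,0,0]]]' -
python3 - <<'E'
from h import *
snap('side','side3');snap('top','top3');print(sense()['wrist_force'],sense()['position'])
sd=cv2.imread('pics/side3.png');t=cv2.imread('pics/top3.png')
cv2.imwrite('pics/c3.png',np.hstack([cv2.resize(sd[160:260,230:330],None,fx=4,fy=4,interpolation=2),cv2.resize(t[170:270,170:270],None,fx=4,fy=4,interpolation=2)]))
E
```

```text
clock: 8.35
position: [0.4887, -0.0099, 0.0773]
tool_rot: [-0.703, 0.703, -0.078, 0.077]
wrist_force: [-0.8, 0.3, -0.8]
finger_gap: 0.216
[ 0.34844849  0.90867209 -0.86239897] [ 0.48865198 -0.00990327  0.07725526]
```

View pics/c3.png

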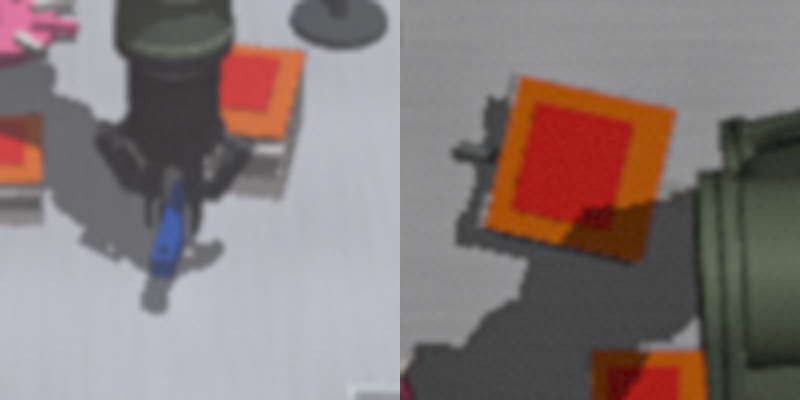

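The blade isn't visible above the cover and there's no contact force, so it is inside the gap. I'll lift along the lip's arc, letting the contact slide slowly inward.

```bash

python3 -m handwheel '[[[0,0,0.5,0],[0,0.1,1.2,0],[0.05,0.2,1.8,0],[0.1,0.5,3,0],[0.2,0.95,4.2,0],[0.33,1.5,5.4,0],[0.48,2.15,6.5,0],[0.65,2.9,7.5,0]]]' -
python3 - <<'E'
from h import *
snap('top','top4');snap('side','side4')
sd=cv2.imread('pics/side4.png');t=cv2.imread('pics/top4.png')
cv2.imwrite('pics/c4.png',np.hstack([cv2.resize(sd[130:230,230:330],None,fx=4,fy=4,interpolation=2),cv2.resize(t[170:270,170:270],None,fx=4,fy=4,interpolation=2)]))
E
```

```text
clock: 9.12
position: [0.4952, 0.0186, 0.1537]
tool_rot: [-0.703, 0.703, -0.078, 0.078]
wrist_force: [-0.6, -1.2, -0.7]
finger_gap: 0.219
```

View pics/c4.png

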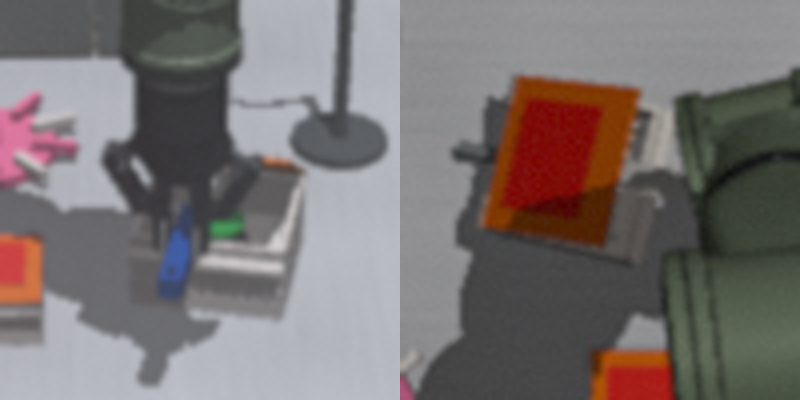

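The cover is opening on the blade and the green button is visible. I'll continue past upright.

```bash

python3 -m handwheel '[[[0.19,0.84,0.9,0],[0.39,1.76,1.7,0],[0.6,2.7,2.4,0],[0.84,3.76,2.9,0],[1.08,4.83,3.4,0],[1.32,5.9,3.7,0],[1.57,7.0,3.9,0],[1.8,8.1,3.9,0]]]' -
python3 -m handwheel '[[[0.13,0.6,0,0],[0.26,1.2,0,0],[0.4,1.8,0,0],[0.5,2.3,0,0],[0.6,2.7,0,0],[0.7,3.2,0,0],[0.83,3.7,0,0],[0.83,3.7,0,0]]]' -
python3 - <<'E'
from h import *
snap('top','top5');snap('side','side5')
sd=cv2.imread('pics/side5.png');t=cv2.imread('pics/top5.png')
cv2.imwrite('pics/c5.png',np.hstack([cv2.resize(sd[110:220,230:330],None,fx=4,fy=4,interpolation=2),cv2.resize(t[160:270,160:260],None,fx=4,fy=4,interpolation=2)]))
E
```

```text
clock: 9.88
position: [0.5134, 0.1008, 0.1914]
tool_rot: [0.703, -0.703, 0.077, -0.078]
wrist_force: [-0.2, -1.0, -0.4]
finger_gap: 0.216
clock: 10.55
position: [0.5215, 0.1378, 0.1912]
tool_rot: [0.703, -0.703, 0.077, -0.077]
wrist_force: [-0.2, 0.8, -1.0]
finger_gap: 0.214
```

View pics/c5.png

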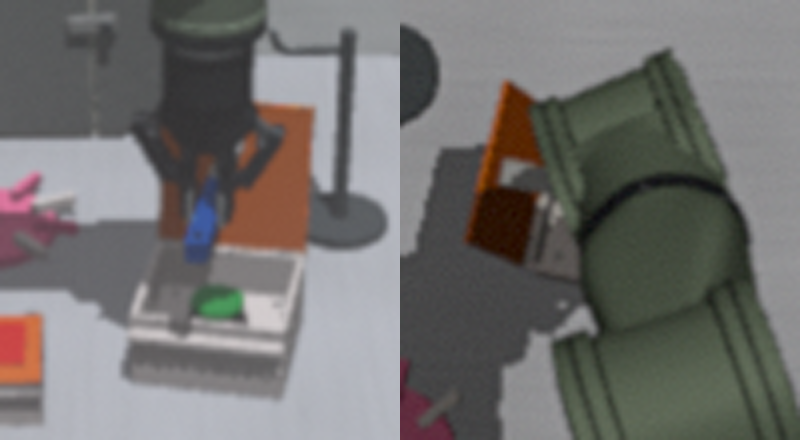

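The cover stands about upright against the blade tip. I'll back straight out along −y and lay the tool down.

```bash

python3 -m handwheel '[[[-0.2,-1,0,0],[-0.7,-3,0,0],[-1.4,-6.2,0,0],[-2.1,-9.5,0,0],[-2.9,-13,0,0],[-3.6,-16.5,0,0],[-4.3,-20,0,0],[-5,-23.5,0,0]]]' -
python3 -m handwheel '[[[0,-3.5,-2,0],[0,-7,-5,0],[0,-9.5,-8,0],[0,-10.3,-11,0],[0,-10.3,-14,0],[0,-10.3,-15.8,0],[0,-10.3,-16.6,0],[0,-10.3,-16.7,0]]]' -
python3 -m handwheel '[[[0,0,-0.2,0],[0,0,-0.4,0],[0,0,-0.4,0],[0,0,-0.4,0],[0,0,-0.4,0],[0,0,-0.4,0],[0,0,-0.4,0],[0,0,-0.4,0]]]' -
```

```text
clock: 11.32
position: [0.4702, -0.1008, 0.1915]
tool_rot: [-0.703, 0.703, -0.078, 0.078]
wrist_force: [1.1, -0.8, -0.2]
finger_gap: 0.218
clock: 11.98
position: [0.4705, -0.2015, 0.0233]
tool_rot: [0.703, -0.703, 0.078, -0.077]
wrist_force: [-0.1, 0.3, -0.6]
finger_gap: 0.22
clock: 12.65
position: [0.4714, -0.2013, 0.0204]
tool_rot: [-0.703, 0.703, -0.077, 0.078]
wrist_force: [-0.0, 0.3, -1.0]
finger_gap: 0.217
```

```bash

python3 -m handwheel '[[[0,0,-0.1,0],[0,0,-0.1,0],[0,0,-0.1,0],[0,0,-0.1,0],[0,0,-0.1,0],[0,0,-0.1,0],[0,0,-0.1,0],[0,0,-0.1,0]]]' -
python3 -m handwheel '[[[0,0,0,0],[0,0,0,0],[0,0,0,0],[0,0,0,0],[0,0,0,0],[0,0,0,0],[0,0,0,0],[0,0,0,0]]]' 1
python3 -m handwheel '[[[0,0,1,0],[0,0,3,0],[0,0,6,0],[0,0,9.5,0],[0,0,13,0],[0,0,16.5,0],[0,0,20,0],[0,0,20,0]]]' -
python3 - <<'E'
from h import *
for n in('top','side','wrist'):snap(n,n+'6')
sd=cv2.imread('pics/side6.png');t=cv2.imread('pics/top6.png');w=cv2.imread('pics/wrist6.png')
a=np.hstack([cv2.resize(sd[100:210,230:330],None,fx=4,fy=4,interpolation=2),cv2.resize(t[160:270,160:260],None,fx=4,fy=4,interpolation=2)])[:, :]
cv2.imwrite('pics/c6.png',np.vstack([cv2.resize(a,(800,440))[:, :],np.hstack([cv2.resize(w,(213,160)),cv2.resize(sd,(213,160)),np.zeros((160,374,3),np.uint8)])]))
print(sense()['position'])
p,q=P('top6'),P('side6')
B=np.array([.5351,.1941,0]);c,s=np.cos(np.radians(-12.56)),np.sin(np.radians(-12.56));M=np.array([[c,-s,0],[s,c,0],[0,0,1]])
for th in(1.45,1.57,1.7,1.8,1.9):
  X=[B+M@[x,.065-.144*np.cos(th),.075+.144*np.sin(th)] for x in(-.07,.07)]
  print(th,'top crop',((proj(p,X)-[160,160])*4+[401.5,1.5]).round().tolist(),'side',((proj(q,X)-[230,100])*4+1.5).round().tolist())
E
```

```text
clock: 13.32
position: [0.4715, -0.2013, 0.0198]
tool_rot: [-0.703, 0.703, -0.077, 0.078]
wrist_force: [-2.0, 1.3, 15.6]
finger_gap: 0.216
clock: 13.98
position: [0.4714, -0.2013, 0.0192]
tool_rot: [0.703, -0.703, 0.078, -0.077]
wrist_force: [0.8, 0.3, 0.0]
finger_gap: 0.999
clock: 14.65
position: [0.4728, -0.2018, 0.2256]
tool_rot: [-0.702, 0.704, -0.075, 0.08]
wrist_force: [0.4, 0.2, 0.6]
finger_gap: 0.999
[ 0.47116679 -0.20127192  0.21975919]
1.45 top crop [[517.0, 254.0], [557.0, 90.0]] side [[152.0, 155.0], [307.0, 169.0]]
1.57 top crop [[496.0, 249.0], [537.0, 85.0]] side [[156.0, 145.0], [310.0, 159.0]]
1.7 top crop [[474.0, 244.0], [515.0, 80.0]] side [[160.0, 136.0], [313.0, 150.0]]
1.8 top crop [[458.0, 241.0], [499.0, 77.0]] side [[163.0, 131.0], [315.0, 145.0]]
1.9 top crop [[443.0, 238.0], [484.0, 75.0]] side [[166.0, 128.0], [316.0, 142.0]]
```

View pics/c6.png

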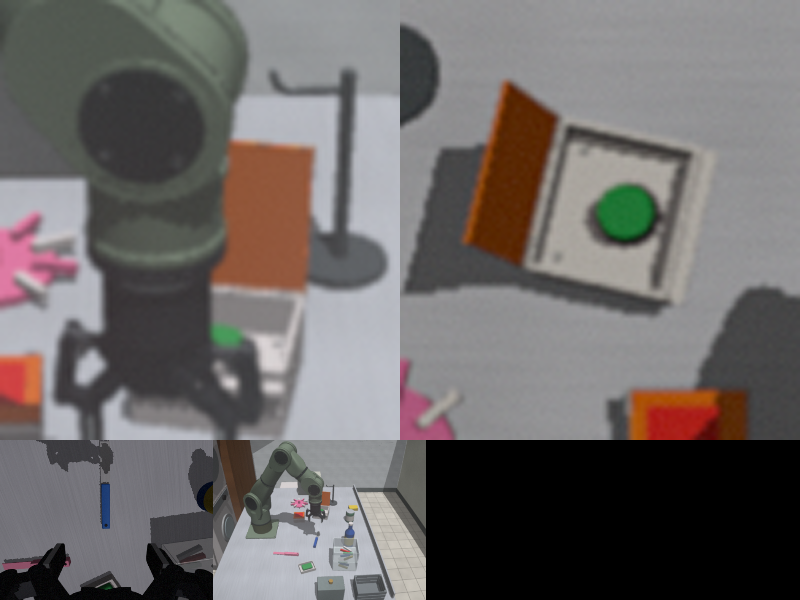

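Cover lip edge at crop (466,243)–(506,82) gives an angle of about 1.75 rad, and it stands by itself. The blue tool lies flat and clear, and the button is at top-crop (627,212).

```bash

python3 -c "
from h import *
print(atz(P('top6'),(216.4,212.6),.066))
t=P('side0')"
python3 -m handwheel '[[[0.6,4,0,0],[1.2,8,0,0],[1.9,12,0,0],[2.5,16,0,0],[3.2,20,0,0],[3.8,24,0,0],[4.5,28,0,0],[5.1,32,0,0]]]' 0
python3 -m handwheel '[[[0.6,3.5,0,0],[1.1,6.5,0,0],[1.1,6.5,-2,0],[1.1,6.5,-5,0],[1.1,6.5,-8,0],[1.1,6.5,-10,0],[1.1,6.5,-11,0],[1.1,6.5,-11,0]]]' -
python3 - <<'E'
from h import *
s=sense();print(s['position'],s['wrist_force'],s['finger_gap'])
for n in('top','side','wrist'):snap(n,n+'7')
sd=cv2.imread('pics/side7.png');w=cv2.imread('pics/wrist7.png')
cv2.imwrite('pics/c7.png',np.hstack([cv2.resize(sd[110:210,240:330],(360,400),interpolation=2),cv2.resize(w,(440,400))]))
for n in('side7','wrist7'): print(n,proj(P(n),[s['position']-[0,0,.014],[.5329,.1843,.066]]))
E
```

```text
[0.53138235 0.18202915 0.066     ]
clock: 15.47
position: [0.5219, 0.1207, 0.2184]
tool_rot: [-0.703, 0.703, -0.078, 0.077]
wrist_force: [0.4, -0.0, 1.3]
finger_gap: 0.004
clock: 16.13
position: [0.5323, 0.1834, 0.1071]
tool_rot: [-0.702, 0.704, -0.079, 0.076]
wrist_force: [-0.1, 0.0, -0.3]
finger_gap: -0.006
[0.53227962 0.1833501  0.10707787] [-0.14518783  0.02628028 -0.28327344] -0.006377474426321207
side7 [[283.64684482 178.24161974]
 [283.73432237 184.33832032]]
wrist7 [[275.0647842  273.68599476]
 [276.31046794 245.98294723]]
```

View pics/c7.png

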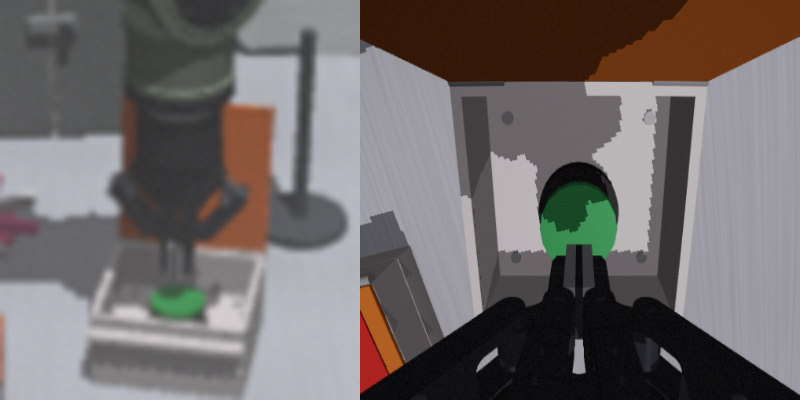

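The fingertips are centred over the cap. Now down to just above it, then slowly to contact.

```bash

python3 -m handwheel '[[[0,0,-0.7,0],[0,0,-1.4,0],[0,0,-2,0],[0,0,-2.3,0],[0,0,-2.5,0],[0,0,-2.5,0],[0,0,-2.5,0],[0,0,-2.5,0]]]' -
for i in 1 2; do python3 -m handwheel '[[[0,0,-0.05,0],[0,0,-0.1,0],[0,0,-0.15,0],[0,0,-0.2,0],[0,0,-0.2,0],[0,0,-0.2,0],[0,0,-0.2,0],[0,0,-0.2,0]]]' -; done | grep -E 'pos|force'
python3 -m handwheel '[[[0,0,-0.05,0],[0,0,-0.1,0],[0,0,-0.1,0],[0,0,-0.1,0],[0,0,-0.1,0],[0,0,-0.1,0],[0,0,-0.1,0],[0,0,-0.1,0]]]' -
```

```text
clock: 16.95
position: [0.5335, 0.1838, 0.0845]
tool_rot: [0.703, -0.703, 0.077, -0.078]
wrist_force: [0.2, 0.3, 1.0]
finger_gap: -0.001
position: [0.5334, 0.1837, 0.0823]
wrist_force: [0.4, -0.1, 0.2]
position: [0.5334, 0.1837, 0.0803]
wrist_force: [-0.1, -0.7, -0.2]
clock: 18.95
position: [0.5334, 0.1838, 0.0793]
tool_rot: [0.703, -0.703, 0.078, -0.078]
wrist_force: [-0.5, -0.3, 3.9]
finger_gap: 0.002
```

Contact came at TCP 0.080 m, as expected, with 3.9 N. I'll press slowly to 0.072 m.

```bash

python3 -m handwheel '[[[0,0,-0.05,0],[0,0,-0.1,0],[0,0,-0.15,0],[0,0,-0.2,0],[0,0,-0.25,0],[0,0,-0.3,0],[0,0,-0.3,0],[0,0,-0.3,0]]]' -
python3 -m handwheel '[[[0,0,-0.05,0],[0,0,-0.1,0],[0,0,-0.15,0],[0,0,-0.2,0],[0,0,-0.25,0],[0,0,-0.3,0],[0,0,-0.3,0],[0,0,-0.3,0]]]' -
```

```text
clock: 19.62
position: [0.5334, 0.1838, 0.0763]
tool_rot: [0.703, -0.703, 0.077, -0.078]
wrist_force: [-0.1, 0.2, 5.0]
finger_gap: 0.002
clock: 20.28
position: [0.5334, 0.1837, 0.0733]
tool_rot: [0.703, -0.703, 0.078, -0.077]
wrist_force: [-0.3, -0.5, 7.5]
finger_gap: 0.001
```

```bash

python3 -m handwheel '[[[0,0,-0.05,0],[0,0,-0.1,0],[0,0,-0.13,0],[0,0,-0.13,0],[0,0,-0.13,0],[0,0,-0.13,0],[0,0,-0.13,0],[0,0,-0.13,0]]]' -
for i in 1 2 3; do python3 -m handwheel '[[[0,0,0,0],[0,0,0,0],[0,0,0,0],[0,0,0,0],[0,0,0,0],[0,0,0,0],[0,0,0,0],[0,0,0,0]]]' - | grep -E 'clock|pos|force'; done
python3 - <<'E'
from h import *
F=[]
for i in range(6):
    snap('side','s8_%d'%i); s=sense();F.append(list(s['wrist_force'])+[s['position'][2]])
print(np.mean(F,0).round(2),np.std(F,0).round(2)); snap('wrist','w8');snap('top','t8')
a=cv2.imread('pics/s8_0.png');w=cv2.imread('pics/w8.png');t=cv2.imread('pics/t8.png')
cv2.imwrite('pics/c8.png',np.hstack([cv2.resize(a[110:210,240:330],(360,400),interpolation=2),cv2.resize(w,(440,400))]))
E
```

```text
clock: 20.95
position: [0.5335, 0.1837, 0.0721]
tool_rot: [0.703, -0.703, 0.077, -0.078]
wrist_force: [-0.0, 0.1, 7.9]
finger_gap: -0.001
clock: 21.62
position: [0.5334, 0.1837, 0.0721]
wrist_force: [-1.5, -0.7, 7.0]
clock: 22.28
position: [0.5334, 0.1838, 0.0721]
wrist_force: [-1.4, -0.2, 7.9]
clock: 22.95
position: [0.5334, 0.1837, 0.0721]
wrist_force: [-1.2, 0.5, 7.5]
[-1.2  -0.74  7.4   0.07] [0.43 0.43 0.84 0.  ]
```

View pics/c8.png

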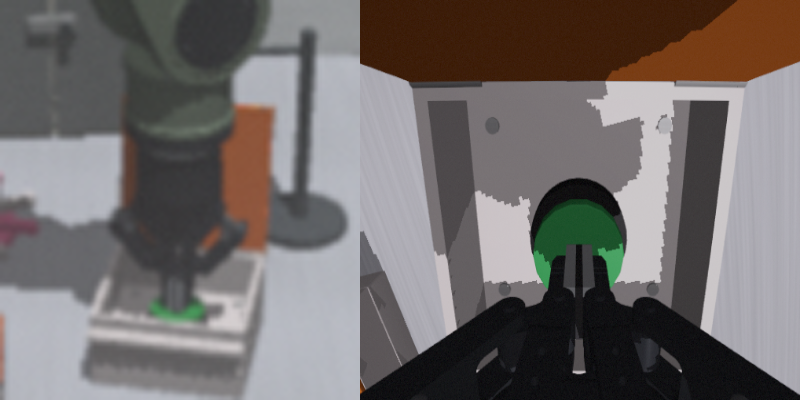

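The fingertips rest on the depressed cap and the cover still stands open. Position gives 7.9 mm pressed and the force is 7.4–7.9 N. I'll hold for three more seconds and hand in.

```bash

for i in 1 2 3 4 5; do python3 -m handwheel '[[[0,0,0,0],[0,0,0,0],[0,0,0,0],[0,0,0,0],[0,0,0,0],[0,0,0,0],[0,0,0,0],[0,0,0,0]]]' - | grep -E 'clock|pos|force'; done
python3 -c "
from h import *
finish_job()"
```

```text
clock: 24.02
position: [0.5334, 0.1838, 0.0721]
wrist_force: [-2.0, -0.5, 7.4]
clock: 24.68
position: [0.5335, 0.1838, 0.0721]
wrist_force: [-1.1, -0.5, 7.6]
clock: 25.35
position: [0.5334, 0.1837, 0.0721]
wrist_force: [-1.0, -0.1, 7.0]
clock: 26.02
position: [0.5335, 0.1837, 0.0721]
wrist_force: [-1.0, -0.7, 7.2]
clock: 26.68
position: [0.5334, 0.1837, 0.0721]
wrist_force: [-0.8, -0.4, 6.9]
the job is handed in; nothing more can be done
```

The job is done and handed in, with the fingertips still holding the green button half pressed. I levered the cover open with the blue tool's blade, then laid the tool flat on the shelf, clear of the box (tip nominally about 0.15 m short of it).

- **Cover:** in the top view taken after the tool was laid down, it stands by itself at about 1.75 rad. The last pictures show it still open.
- **Button:** I held it for about 5.7 s at a steady TCP height of 0.0721 m. That is about 7.9 mm of travel, since contact came at 0.080 m as expected.
- **Time and force:** the job ended at 26.7 s of the 72 s allowed. The largest wrist force I read was about 16 N, when setting the tool down.

**Disagreements:**
- The force while holding averaged about 7.4 N and drifted down to 6.9 N at the end. The stated value at half press is 8 N, so force alone suggests about 6–7 mm; I relied on the position.
- In the top view, the blade tip looked about 4 mm short of where I calculated it before going under the lip. It still went in without touching anything.

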